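# Pop the battery hatch of the humidity logger

## Robot

A 7-joint arm with a two-finger parallel gripper is mounted at the origin on the work surface. World frame = base frame: x ahead of the robot, y to its left, z up, the work surface at z = 0. Lengths are in m, angles in rad, forces in N, time in s.
With the tool pointing down it reaches from about 0.4 to 0.875 m from the base axis. Payload 4.4 kg.
Tool frame: the origin (TCP) lies midway between the tips of the shut fingers; the grasp point (between the pads) lies 19 mm behind it; z points along the fingers, y is the direction in which the jaws open and shut (so a half turn about z gives the same grasp; the last joint's range is limited). The gripper opens to 85 mm and grips with 20 to 120 N. Pads are 22 mm wide; open, the fingers measure 114 mm over their backs; the gripper's body (76 mm by 85 mm) begins 54 mm behind the grasp point. The pads swing forward as they close: fully open they stand 13 mm farther back than shut.
Start: joints at [-1.284, 0.628, 0.038, 1.517, -0.027, 0.996, -0.02], TCP at [0.225, 0.61, 0.231] pointing down, gripper open.
Joint ranges: [-3.06, 3.06], [-0.37, 2.12], [-1.25, 1.32], [0.18, 2.47], [-1.1, 4.24], [0.23, 1.98], [-2.94, 2.94]. Speed limits (rad/s): [2.57, 2.57, 3.14, 3.14, 3.14, 3.14, 3.14].

## Interface

Orientations are given as a 3x3 rotation matrix whose columns are the frame's x, y, z axes.
In Python, from station import ctrl gives the robot as it stands.
- The arm moves only by the tool apply_moves, never from a script. Its argument "increments" is a list of rows, each a list of 2 entries, a list of its own where there are three numbers: the shift along the world's x, y, z each as a share of 0.025 m, from -1 to 1, then the turn, a rotation vector about the world's x, y, z each as a share of 0.1 rad, from -1 to 1. A call has 1 to 12 rows; each row shifts and turns the commanded pose from where the row before left it; what a row does not reach is not made up. A row lasts 1/12 s, in which the tool goes at most 41.7 mm and 7.16 degrees, less where a joint would pass 70% of its speed; a pose out of reach is approached as far as the arm can. A call with a number of a shift or a turn outside -1 to 1 is refused whole. A call with a gripper value outside its range is refused whole. "gripper" is the closure, from 0 (fully open) to 1 (shut), set as the call begins (left out, the last holds). The fingers move at their own pace and stop on an object; "newtons" is the grip in N (left out, the last holds). Time passes only in rows, so rows that do not move let the fingers close. It gives the time, the measured TCP pose, the force and the opening at its end, in the units of the state.
- ctrl.get_obs(): the state, without advancing time (a new reading comes with each control period).
- ctrl.capture(name): name is "side" or "top"; returns a dict with "frame" (400x640x3 uint8, red, green, blue), "z_map" (400x640 float32, m along the optical axis (not along the pixel's ray), 0 where there is no reading), "fx", "fy", "cx", "cy" (pixels), "R" (3x3) and "t" (3): a world point X has camera coordinates R X + t. Camera axes: x right, y down, z forward; pixel columns grow to the right and rows downward; lengths in m; the calibration is good to about 2 mm. A picture is of the moment at which its call begins.
- ctrl.sign_off(): hands the job in, once; it reports no verdict.
The state is a dict: "t": time; "qpos": joint angles; "joint_vel": joint speeds; "joint_efforts": joint torques, N m; "tool_pos": TCP position; "eef_rot": TCP orientation; "wrist_force": force on the tool from outside, world axes, zero at the start; "ft_torque": the same for the moment, N m; "opening": finger opening in m.
Only numpy, scipy, OpenCV 4.12 (cv2) and the standard library are available. Lean on these libraries where they do the work, as an engineer would, in place of code of your own. Each camera call takes 0.05 s, during which the arm holds its last target.

## Task

On the bench of the conservation lab lies a grey humidity logger with two latched hatches in its top: a wide one over the drying-gel cassette and a narrow one over the batteries. Press once, lightly, with a fingertip on the ribbed free edge of the narrow hatch until its push-push latch lets go, take the finger away so that the hatch pops up, and make sure that it stays standing open: do not push it back down. Leave the wide hatch shut, do not pick up or shift the logger, and leave everything around it where it is.

Things in the scene. Friction and masses are not known exactly. Their poses are not given: they have to be found in the camera images.
- logger: Grey box with pale hatches, 130 (its x) x 270 (its y) x 56 mm tall, about 1.6 kg, loose and level on the bench at any yaw. Origin: centre of its underside. Display and three buttons (no part of the job) on its -x face. Two hatches in its top, both hinged at +x with free edges to -x: narrow battery hatch centred at y = +85 mm, wide gel hatch at y = -55 mm. A pill box stands between them.
- battery_hatch (a joint): Angle of the NARROW hatch, 52 (logger y) x 70 mm; shut, its face is level, about 70 mm up. About 0 (to 0.025) = latched, positive = open, 0.85 = open stop. Near the free edge it yields at 3 N; past -0.05 rad (3 mm) the latch lets go; firm stop at -0.115 (6 mm), reached with 5 to 8 N. As the finger rises, a damped spring swings it to 0.85 in about 1 s and holds it. Not to be pushed down again.
- battery_press (a point): Press point of the narrow hatch: on its upper face, mid-width, on the ribs 18 mm in from the free edge, 53 mm from the hinge line (which is at x = +33, z = 63 mm of the logger). Turns with the hatch. Shut, it lies at x = -20, y = +85, z = 70 mm in the logger's frame, its axes those of the logger.
- gel_hatch (a joint): Angle of the WIDE gel hatch, 100 mm wide (logger y) by 70 mm long, same latch and same signs: about 0 (to 0.025) = shut and latched. It must stay shut.
- gel_press (a point): The same point on the wide gel hatch, at x = -20, y = -55, z = 70 mm in the logger's frame when shut. Not to be pressed.
- pillbox: Small round capped box, 28 mm across, 26 mm tall, loose on the logger's top between the hatches (about x = 0, y = +26 mm in the logger's frame). Origin: centre of its underside.
- jar_near: Glass jar with a metal cap, 48 mm across, 55 mm tall, loose on the bench close behind the logger (towards the logger's +x). Origin: centre of its underside.
- brush: Slim conservator's brush, 170 mm long, lying loose along the front of the logger (towards the logger's -x). Origin: near its middle, underside.
- jar_tall: Amber jar, 62 mm across, 95 mm tall, loose to the robot's left. Origin: centre of its underside.
- jar_squat: Glass jar, 72 mm across, 70 mm tall, loose to the robot's left. Origin: centre of its underside.
- tub: Open white tub, 110 x 85 x 45 mm, with a pottery sherd in it, loose to the robot's right. Origin: centre of its underside.
- spindle: Fired-clay spindle whorl, 54 mm across, 22 mm tall, loose to the robot's right. Origin: centre of its underside.

How it is judged:
On the way, in this order (a step that is already met when the one before it is completed fails the run):
1. the narrow battery hatch is pressed in until its latch lets go (value of joint battery_hatch below -0.03 rad).
2. the battery hatch has popped up and stands open (value of joint battery_hatch above 0.65 rad), for 0.3 s.
At the end, for the whole second after the job is handed in: The narrow battery hatch stands open by more than 0.65 rad and at rest, the wide gel hatch is shut (below 0.05 rad), and the logger is within 20 mm of where it was and level (value of joint battery_hatch above 0.65 rad and velocity of joint battery_hatch between -0.1 and 0.1 rad/s and value of joint gel_hatch below 0.05 rad and distance of logger from where it was at the start of the episode below 0.02 m and angle between logger's own z axis and vertical below 0.05 rad); the robot touches nothing.
It fails at once if the popped hatch is pushed down again (it closes faster than 0.1 rad/s between 0.08 and 0.30 rad) (value of joint battery_hatch between 0.08 and 0.3 rad and velocity of joint battery_hatch below -0.1 rad/s).
It fails at once if the wide gel hatch is opened (above 0.08 rad) (value of joint gel_hatch above 0.08 rad).
It fails at once if the logger or its hatch is pressed on harder than 100 N (contact force between any of the fingers, the arm and logger above 100 N).
It fails at once if the logger is lifted, carried or shoved (25 mm) or tipped (0.1 rad) (distance of logger from where it was at the start of the episode above 0.025 m or angle between logger's own z axis and vertical above 0.1 rad).
It fails at once if something around the hatch is moved by more than 25 mm (distance of any of pillbox, jar_near, brush, jar_tall, jar_squat, tub, spindle from where it was at the start of the episode above 0.025 m).
It also fails if it takes over 32 s, if anything falls off the work surface, if the arm or the gripper's body presses on something with over 40 N, if the wrist force passes 120 N, or if a joint passes its speed limit or range.

## Working session

There is one attempt and no reset: what is moved stays moved. The work goes in short steps, Python scripts to look and compute and a tool call to move; the robot and the scene stay as the last step left them, time stands still between calls to the robot, and variables do not carry over. Pictures are saved under pics/ and viewed, and the job is handed in when it is done.

Besides the shell and the picture viewer there is one more tool, called after "Emit:" by a JSON object that holds its "method" and its "body", one argument or row to a line. apply_moves: Moves the arm, as the interface text tells. Shift numbers are shares of 0.025 m and turn numbers shares of 0.1 rad, none past 1 either way. Its arguments: {"type":"object","properties":{"increments":{"type":"array","items":{"type":"array"}},"gripper":{"type":"number"},"newtons":{"type":"number"}},"required":["increments"]}

```bash
ls; mkdir -p pics; python3 - <<'E'
from station import ctrl
import cv2,numpy as np
for n in ("top","side"):
    c=ctrl.capture(n); cv2.imwrite(f"pics/{n}0.png",c["frame"][:,:,::-1]); np.savez(f"{n}0.npz",**c)
    print(n,c["fx"],c["cx"],c["cy"],c["R"].round(3).tolist(),c["t"])
o=ctrl.get_obs();print({k:np.round(v,3).tolist() for k,v in o.items()})
E
```

```text
pics
top 472.19889870119306 320.6045629242504 192.91297048311503 [[0.018, -1.0, -0.003], [-0.984, -0.017, -0.176], [0.176, 0.006, -0.984]] [-0.0044775   0.54452846  1.12666637]
side 473.31179476779516 312.5318852170745 196.9254529069232 [[-0.721, 0.693, 0.02], [0.388, 0.427, -0.816], [-0.574, -0.581, -0.577]] [ 0.38639122 -0.15868843  1.83938334]
{'t': 0.1, 'qpos': [-1.284, 0.629, 0.038, 1.518, -0.027, 0.996, -0.02], 'joint_vel': [-0.0, -0.002, -0.001, -0.002, -0.001, -0.001, -0.001], 'joint_efforts': [0.002, -56.453, 1.23, -19.397, 0.011, 0.005, -0.0], 'tool_pos': [0.224, 0.609, 0.231], 'eef_rot': [[-0.938, 0.345, -0.001], [0.345, 0.938, -0.002], [-0.0, -0.002, -1.0]], 'wrist_force': [-0.11, -0.218, -0.038], 'ft_torque': [0.007, -0.018, -0.05], 'opening': 0.085}
```

View pics/top0.png

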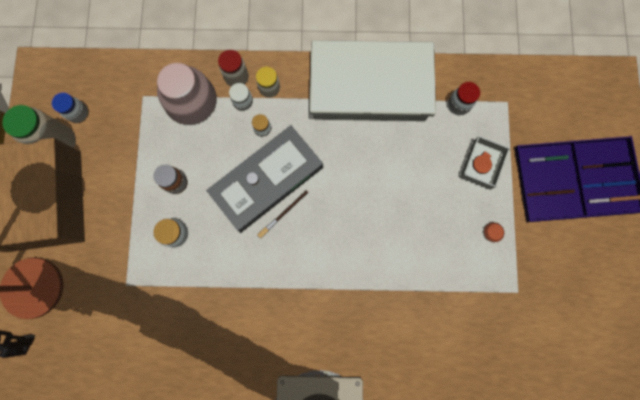

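View pics/side0.png

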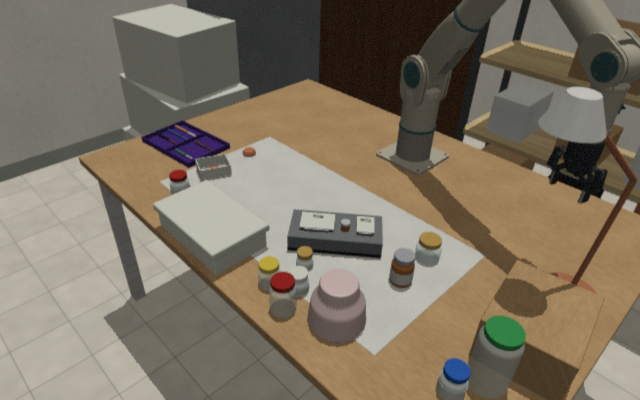

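```bash
cat > h.py <<'E'
import numpy as np,cv2
def world(c):
    z=c["z_map"];v,u=np.mgrid[:400,:640]
    P=np.stack([(u-c["cx"])/c["fx"]*z,(v-c["cy"])/c["fy"]*z,z],-1)
    return (P-c["t"])@c["R"]
E
python3 - <<'E'
from h import *
for n,(u0,u1,v0,v1) in (("top",(195,335,115,240)),("side",(270,410,195,265))):
    c=np.load(f"{n}0.npz");W=world(c)
    im=cv2.resize(c["frame"][v0:v1,u0:u1],None,fx=5,fy=5 if n=="side" else 4.6,interpolation=cv2.INTER_CUBIC)
    cv2.imwrite(f"pics/{n}crop.png",im[:,:,::-1])
    if n=="top":
        S=W[v0:v1,u0:u1];m=(S[...,2]>.048)&(S[...,2]<.085);
        lab=cv2.connectedComponentsWithStats(m.astype(np.uint8));
        k=1+np.argmax(lab[2][1:,4]);pts=S[lab[1]==k]
        print(len(pts),cv2.minAreaRect(pts[:,:2].astype(np.float32)),np.percentile(pts[:,2],[5,25,50,75,95]))
    F=c["frame"].astype(int); 
    H=(F.min(-1)>150)&(W[...,2]>.055)&(W[...,2]<.085); H[:v0]=0;H[v1:]=0;H[:,:u0]=0;H[:,u1:]=0
    l=cv2.connectedComponentsWithStats(H.astype(np.uint8))
    for k in range(1,l[0]):
        if l[2][k,4]>40:
            p=W[l[1]==k];print(n,l[2][k],cv2.minAreaRect(p[:,:2].astype(np.float32)),p.mean(0))
E
```

```text
5595 ((0.5836552977561951, 0.1454373002052307), (0.13328784704208374, 0.27032405138015747), 40.069644927978516) [0.05314948 0.05577577 0.05797117 0.06857817 0.07288433]
top [ 259  141   47   44 1051] ((0.6166907548904419, 0.1018315851688385), (0.06942430138587952, 0.09874694049358368), 39.80342483520508) [0.61618308 0.10187697 0.07017125]
top [247 173  10  10  78] ((0.573699414730072, 0.1732703447341919), (0.023369954898953438, 0.021921170875430107), 3.550114631652832) [0.5738532  0.17312106 0.08182061]
top [222 182  31  32 544] ((0.526404082775116, 0.20946615934371948), (0.06966741383075714, 0.05043802037835121), 39.6763801574707) [0.5265017  0.20966209 0.07012777]
side [300 212  35  17 475] ((0.617834746837616, 0.10304184257984161), (0.07338972389698029, 0.09761172533035278), 40.42632293701172) [0.62009285 0.10486784 0.07165668]
side [357 216  17  17 229] ((0.529007077217102, 0.21013709902763367), (0.07433110475540161, 0.04728537052869797), 40.63044738769531) [0.53119777 0.2122679  0.07182961]
```

View pics/topcrop.png

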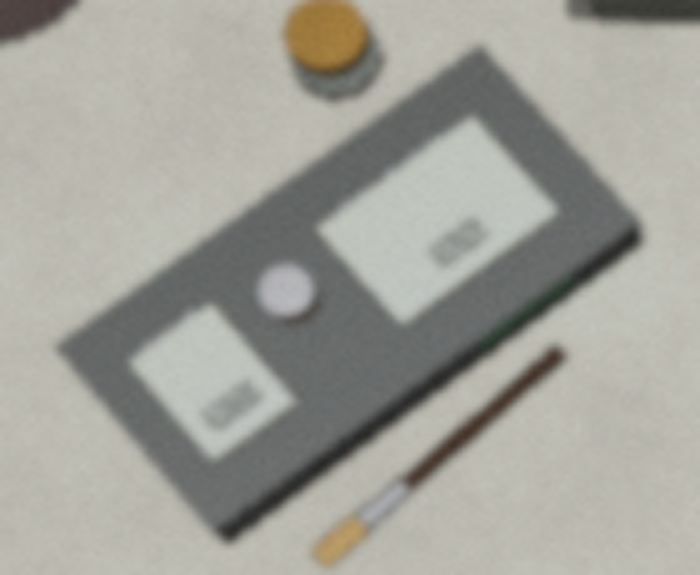

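View pics/sidecrop.png

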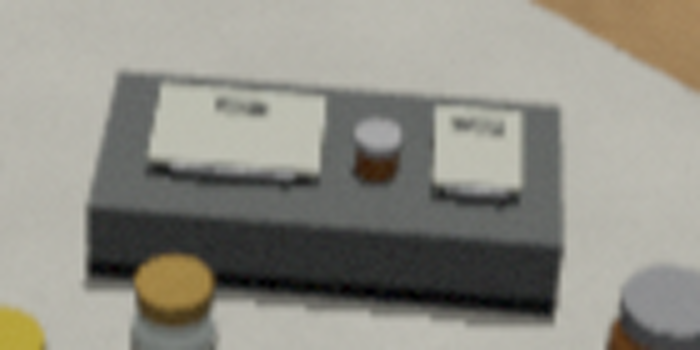

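```bash
python3 - <<'E'
from h import *
for n in ("top","side"):
    c=np.load(f"{n}0.npz");W=world(c);z=c["z_map"]
    m=(z>0)&(W[...,2]>.13)&(W[...,0]>.1)&(W[...,0]<.75)&(W[...,1]>-.1)&(W[...,1]<.75)
    p=W[m];print(n,len(p))
    b={}
    for q in p: b.setdefault((round(q[0]/.08)*.08,round(q[1]/.08)*.08),[]).append(q[2])
    for k in sorted(b): 
        if len(b[k])>5: print(np.round(k,2),len(b[k]),np.round([min(b[k]),max(b[k])],2))
E
```

```text
top 5669
[0.16 0.56] 149 [0.29 0.35]
[0.24 0.56] 533 [0.25 0.35]
[0.4  0.64] 256 [0.13 0.14]
[0.4  0.72] 269 [0.13 0.14]
[0.48 0.64] 677 [0.13 0.14]
[0.48 0.72] 624 [0.13 0.14]
[0.56 0.64] 551 [0.13 0.14]
[0.56 0.72] 661 [0.13 0.14]
[0.64 0.64] 573 [0.13 0.18]
[0.64 0.72] 768 [0.13 0.18]
[0.72 0.64] 249 [0.13 0.18]
[0.72 0.72] 358 [0.14 0.18]
side 17959
[0.08 0.16] 476 [0.5  0.63]
[0.08 0.24] 195 [0.58 0.63]
[0.16 0.4 ] 22 [0.66 0.68]
[0.16 0.56] 156 [0.25 0.69]
[0.16 0.64] 100 [0.48 0.64]
[0.24 0.4 ] 25 [0.67 0.68]
[0.24 0.48] 965 [0.6  0.69]
[0.24 0.56] 2941 [0.24 0.69]
[0.24 0.64] 3538 [0.24 0.64]
[0.24 0.72] 8 [0.3  0.31]
[0.32 0.64] 15 [0.57 0.6 ]
[0.32 0.72] 865 [0.13 0.45]
[0.4  0.64] 254 [0.13 0.51]
[0.4  0.72] 519 [0.13 0.5 ]
[0.48 0.56] 248 [0.52 0.59]
[0.48 0.64] 2746 [0.13 0.6 ]
[0.48 0.72] 864 [0.13 0.54]
[0.56 0.64] 993 [0.13 0.55]
[0.56 0.72] 875 [0.13 0.14]
[0.64 0.64] 266 [0.13 0.18]
[0.64 0.72] 597 [0.13 0.18]
[0.72 0.64] 237 [0.13 0.18]
[0.72 0.72] 1039 [0.13 0.18]
```

Emit:
{"method": "apply_moves", "body": {
  "increments": [
    [[0.3, -1, 0], [0, 0, -0.44]],
    [[0.3, -1, 0], [0, 0, -0.44]],
    [[0.3, -1, 0], [0, 0, -0.44]],
    [[0.3, -1, 0], [0, 0, -0.44]],
    [[0.9, -1, 0], [0, 0, -0.44]],
    [[0.9, -1, 0], [0, 0, -0.44]],
    [[0.9, -1, 0], [0, 0, -0.44]],
    [[0.9, -1, 0], [0, 0, -0.44]],
    [[0.9, -1, 0], [0, 0, -0.44]],
    [[0.9, -1, 0], [0, 0, -0.44]],
    [[0.9, -1, 0], [0, 0, -0.44]],
    [[0.9, -1, 0], [0, 0, -0.44]]
  ],
  "gripper": 1,
  "newtons": 60
}}

```text
t: 1.1
tool_pos: [0.4352, 0.3085, 0.2311]
eef_rot: [[-0.635, 0.773, -0.0], [0.773, 0.635, -0.0], [0.0, -0.001, -1.0]]
wrist_force: [0.6, -0.1, 0.3]
opening: 0.0001
```

Emit:
{"method": "apply_moves", "body": {
  "increments": [
    [[0.8, -1, -0.3], [0, 0, 0]],
    [[0.8, -1, -0.3], [0, 0, 0]],
    [[0.8, -1, -0.7], [0, 0, 0]],
    [[0.76, -1, -0.9], [0, 0, 0]],
    [[0, -0.38, -1], [0, 0, 0]],
    [[0, 0, -1], [0, 0, 0]],
    [[0, 0, -0.6], [0, 0, 0]],
    [[0, 0, -0.44], [0, 0, 0]],
    [[0, 0, 0], [0, 0, 0]],
    [[0, 0, 0], [0, 0, 0]]
  ]
}}

```text
t: 1.93
tool_pos: [0.5134, 0.2006, 0.1001]
eef_rot: [[-0.637, 0.771, -0.001], [0.771, 0.637, -0.0], [0.0, -0.001, -1.0]]
wrist_force: [-0.4, -0.2, 0.2]
opening: 0.0003
```

```bash
python3 - <<'E'
from station import ctrl
from h import *
o=ctrl.get_obs();print(o["t"],o["tool_pos"],o["wrist_force"])
ims=[]
for n,(u0,u1,v0,v1) in (("top",(195,335,115,240)),("side",(300,440,140,265))):
    c=ctrl.capture(n)
    P=c["R"]@o["tool_pos"]+c["t"];print(n,P[0]/P[2]*c["fx"]+c["cx"],P[1]/P[2]*c["fy"]+c["cy"])
    ims.append(cv2.resize(c["frame"][v0:v1,u0:u1],(400,357),interpolation=cv2.INTER_CUBIC))
cv2.imwrite("pics/pre.png",np.hstack(ims)[:,:,::-1])
E
```

```text
1.9333 [0.51342017 0.20062831 0.10012732] [-0.4386093  -0.23559846  0.22434875]
top 237.7782181452598 200.5984353700456
side 366.83126658867263 212.3550659333644
```

View pics/pre.png

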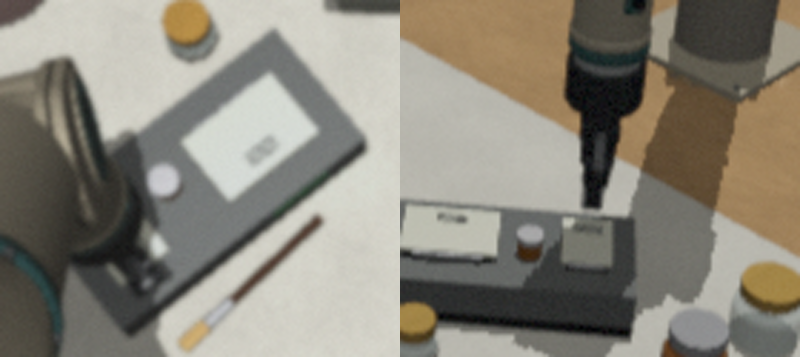

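The shut fingertips hang over the ribs of the narrow hatch: (148,272) in the top crop and (592,205) in the side crop. I'm going down in small steps.

Emit:
{"method": "apply_moves", "body": {
  "increments": [
    [[0, -0.06, -0.5], [0, 0, 0]],
    [[0, 0, -0.4], [0, 0, 0]],
    [[0, 0, -0.12], [0, 0, 0]],
    [[0, 0, 0], [0, 0, 0]],
    [[0, 0, 0], [0, 0, 0]]
  ]
}}

```text
t: 2.45
tool_pos: [0.5137, 0.1992, 0.0751]
eef_rot: [[-0.637, 0.771, 0.0], [0.771, 0.637, 0.0], [0.0, 0.0, -1.0]]
wrist_force: [0.5, 0.9, -0.4]
opening: 0.0002
```

Emit:
{"method": "apply_moves", "body": {
  "increments": [
    [[0, 0, -0.04], [0, 0, 0]],
    [[0, 0, -0.04], [0, 0, 0]],
    [[0, 0, 0], [0, 0, 0]]
  ]
}}

```text
t: 2.7
tool_pos: [0.5137, 0.1991, 0.073]
eef_rot: [[-0.637, 0.771, 0.0], [0.771, 0.637, 0.0], [-0.0, 0.0, -1.0]]
wrist_force: [0.5, 0.6, 0.5]
opening: 0.0002
```

Emit:
{"method": "apply_moves", "body": {
  "increments": [
    [[0, 0, -0.04], [0, 0, 0]],
    [[0, 0, -0.04], [0, 0, 0]],
    [[0, 0, -0.04], [0, 0, 0]],
    [[0, 0, 0], [0, 0, 0]]
  ]
}}

```text
t: 3.03
tool_pos: [0.5136, 0.199, 0.0698]
eef_rot: [[-0.636, 0.771, 0.0], [0.771, 0.636, 0.0], [0.0, 0.0, -1.0]]
wrist_force: [-0.7, -0.8, 1.3]
opening: -0.0
```

Emit:
{"method": "apply_moves", "body": {
  "increments": [
    [[0, 0, -0.04], [0, 0, 0]],
    [[0, 0, -0.04], [0, 0, 0]],
    [[0, 0, 0], [0, 0, 0]]
  ]
}}

```text
t: 3.28
tool_pos: [0.5135, 0.1989, 0.0678]
eef_rot: [[-0.636, 0.771, -0.0], [0.771, 0.636, -0.0], [0.0, -0.0, -1.0]]
wrist_force: [-0.5, -0.6, 3.3]
opening: -0.0005
```

Emit:
{"method": "apply_moves", "body": {
  "increments": [
    [[0, 0, -0.04], [0, 0, 0]],
    [[0, 0, -0.04], [0, 0, 0]],
    [[0, 0, 0], [0, 0, 0]]
  ]
}}

```text
t: 3.53
tool_pos: [0.5134, 0.1988, 0.0657]
eef_rot: [[-0.636, 0.771, -0.0], [0.771, 0.636, -0.0], [0.0, -0.0, -1.0]]
wrist_force: [-0.4, -0.9, 3.3]
opening: 0.0001
```

Emit:
{"method": "apply_moves", "body": {
  "increments": [
    [[0, 0, -0.04], [0, 0, 0]],
    [[0, 0, 0], [0, 0, 0]]
  ]
}}

```text
t: 3.7
tool_pos: [0.5134, 0.1988, 0.0647]
eef_rot: [[-0.636, 0.771, -0.0], [0.771, 0.636, -0.0], [0.0, -0.001, -1.0]]
wrist_force: [-2.3, -1.0, 3.7]
opening: -0.0001
```

Emit:
{"method": "apply_moves", "body": {
  "increments": [
    [[0, 0, -0.04], [0, 0, 0]],
    [[0, 0, -0.02], [0, 0, 0]],
    [[0, 0, 0], [0, 0, 0]]
  ]
}}

```text
t: 3.95
tool_pos: [0.5134, 0.1988, 0.0635]
eef_rot: [[-0.636, 0.771, -0.0], [0.771, 0.636, -0.0], [0.0, -0.0, -1.0]]
wrist_force: [-2.7, -1.7, 6.9]
opening: -0.0001
```

At 6.9 N the hatch is on its firm stop, about 6 mm in. Now I'll lift straight up, then away towards the logger's -x.

Emit:
{"method": "apply_moves", "body": {
  "increments": [
    [[0, 0, 0.5], [0, 0, 0]],
    [[0, 0, 1], [0, 0, 0]],
    [[-0.2, -0.15, 1], [0, 0, 0]],
    [[-0.6, -0.5, 1], [0, 0, 0]],
    [[-0.6, -0.5, 1], [0, 0, 0]],
    [[-0.6, -0.5, 1], [0, 0, 0]],
    [[0, 0, 1], [0, 0, 0]],
    [[0, 0, 0.5], [0, 0, 0]],
    [[0, 0, 0], [0, 0, 0]],
    [[0, 0, 0], [0, 0, 0]],
    [[0, 0, 0], [0, 0, 0]],
    [[0, 0, 0], [0, 0, 0]]
  ]
}}

```text
t: 4.95
tool_pos: [0.4629, 0.1577, 0.237]
eef_rot: [[-0.637, 0.771, -0.002], [0.771, 0.637, -0.001], [0.001, -0.002, -1.0]]
wrist_force: [0.6, -0.2, -0.4]
opening: 0.0003
```

Emit:
{"method": "apply_moves", "body": {
  "increments": [
    [[0, 0, 0], [0, 0, 0]],
    [[0, 0, 0], [0, 0, 0]],
    [[0, 0, 0], [0, 0, 0]],
    [[0, 0, 0], [0, 0, 0]],
    [[0, 0, 0], [0, 0, 0]],
    [[0, 0, 0], [0, 0, 0]],
    [[0, 0, 0], [0, 0, 0]],
    [[0, 0, 0], [0, 0, 0]],
    [[0, 0, 0], [0, 0, 0]],
    [[0, 0, 0], [0, 0, 0]],
    [[0, 0, 0], [0, 0, 0]],
    [[0, 0, 0], [0, 0, 0]]
  ]
}}

```text
t: 5.95
tool_pos: [0.4635, 0.1577, 0.2383]
eef_rot: [[-0.637, 0.771, -0.0], [0.771, 0.637, 0.0], [0.0, 0.0, -1.0]]
wrist_force: [0.4, 0.2, 0.2]
opening: -0.0
```

```bash
python3 - <<'E'
from station import ctrl
from h import *
o=ctrl.get_obs();print(o["t"],o["tool_pos"],o["wrist_force"])
ims=[]
for n,(u0,u1,v0,v1) in (("top",(195,335,115,240)),("side",(290,430,140,265))):
    c=ctrl.capture(n);np.savez(f"{n}1.npz",**c)
    ims.append(cv2.resize(c["frame"][v0:v1,u0:u1],(400,357),interpolation=cv2.INTER_CUBIC))
    a=np.load(f"{n}0.npz");W=world(c)
    # hatch angle from points in the logger frame
    y=np.deg2rad(39.9);R=np.array([[np.cos(y),-np.sin(y)],[np.sin(y),np.cos(y)]])
    L=(W[...,:2]-[.5837,.1454])@R;z=W[...,2]
    for nm,c0 in(("bat",.085),("gel",-.055)):
        m=(abs(L[...,1]-c0)<.02)&(abs(L[...,0])<.045)&(z>.06)&(z<.14)
        if m.sum()>20:
            s=np.polyfit(L[...,0][m],z[m],1);print(n,nm,m.sum(),"angle",-np.arctan(s[0]),z[m].min(),z[m].max())
cv2.imwrite("pics/post.png",np.hstack(ims)[:,:,::-1])
E
```

```text
5.95 [0.46353929 0.15773489 0.23833384] [0.37426817 0.15077628 0.15432502]
top gel 468 angle 0.0228578250570779 0.06007268825857997 0.0765758504881812
side bat 376 angle 0.833296331128092 0.06050309014619952 0.1236471985349825
side gel 246 angle 0.07011561246619694 0.060141730267160645 0.0769840517581821
```

View pics/post.png

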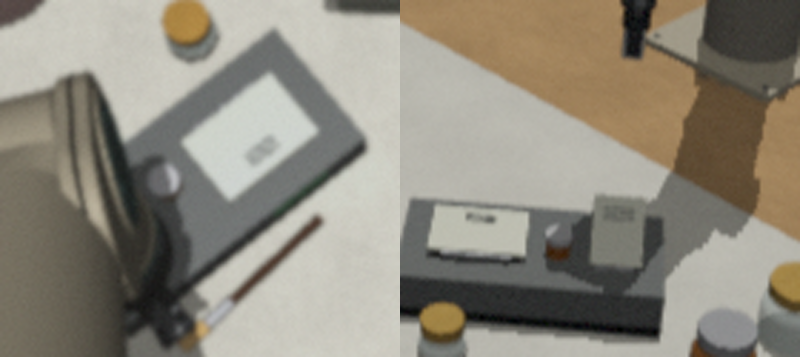

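The narrow hatch stands open at (620,232) in the side crop, and the gel hatch at (478,232) looks flat. I'll compare the gel angle and the other objects with the first pictures.

```bash
python3 - <<'E'
from h import *
y=np.deg2rad(39.9);R=np.array([[np.cos(y),-np.sin(y)],[np.sin(y),np.cos(y)]])
for n in("top0","top1","side0","side1"):
    c=np.load(n+".npz");W=world(c);L=(W[...,:2]-[.5837,.1454])@R;z=W[...,2]
    m=(abs(L[...,1]+.055)<.04)&(abs(L[...,0])<.03)&(z>.06)&(z<.14)
    print(n,-np.polyfit(L[...,0][m],z[m],1)[0])
a,b=[cv2.cvtColor(np.load(f"side{i}.npz")["frame"],cv2.COLOR_RGB2GRAY).astype(np.float32) for i in(0,1)]
for nm,(u0,u1,v0,v1) in dict(gel=(285,340,205,255),pill=(338,352,214,236),jar=(294,316,244,272),jars_left=(385,445,230,290),tub=(190,260,145,182)).items():
    print(nm,cv2.phaseCorrelate(a[v0:v1,u0:u1].copy(),b[v0:v1,u0:u1].copy()))
E
```

```text
top0 0.016815316275871336
top1 0.016423323677471364
side0 0.03383197851790754
side1 0.03266990843680459
gel ((-0.0680902529284424, 0.06286223659735413), 0.9966341581344604)
pill ((0.2959062790306737, -0.05227468758755194), 0.7742687222030428)
jar ((-0.041666981699581385, -0.022195435004732644), 0.9739488555325402)
jars_left ((0.08108107053402591, 0.00660170879484312), 0.9116764118936327)
tub ((0.012192826206273821, 0.019123261823260407), 0.9709740300973256)
```

Nothing else has changed, so I'm handing the job in.

```bash
python3 -c "
from station import ctrl
print(ctrl.sign_off())"
```

```text
the job is handed in; nothing more can be done
None
```

I pressed once on the ribs of the narrow battery hatch with the shut fingertips, until it reached its firm stop about 6 mm in. The wrist force read 6.9 N there. I then lifted the finger straight up and drew it away towards the logger's -x side, about 0.24 m above the bench, and handed the job in at about 6 s of the 32 s allowed. `sign_off` reported no verdict.

My last checks, from the pictures:
- **Battery hatch:** it stands open at about 0.83 rad, measured in the side view only. In the top view the arm hides it.
- **Gel hatch:** it is still shut. My first side-view fit gave 0.07 rad, above the 0.05 limit, but it was biased. A tighter fit gave the same value before and after the press: 0.017 rad in the top view and about 0.033 rad in the side view.
- **Logger and surroundings:** the logger, pill box, near jar, jars to the left and tub moved by less than 0.3 pixel in the side view. The pill box gave the weakest match, because the arm's shadow falls on it. I did not check the brush and spindle by numbers; the brush looked in place in the last top view.
- **Robot:** the wrist force was near zero, so nothing is being touched.

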